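Open the leaning case with its screw-in plug puller

ROBOT

A 6-joint arm with a two-finger parallel gripper is mounted at the origin on the work surface. World frame = base frame: x ahead of the robot, y to its left, z up, the work surface at z = 0. Lengths are in m, angles in rad, forces in N, time in s.
With the tool pointing down it reaches from about 0.3 to 0.775 m from the base axis. Payload 14.6 kg.
Tool frame: the origin (TCP) lies midway between the tips of the shut fingers; the grasp point (between the pads) lies 19 mm behind it (ctrl.pinch_z is the distance from the TCP to the grasp point, in m); z points along the fingers, y is the line along which they close (so a half turn about z gives the same grasp; the last joint's range is limited). The gripper opens to 94 mm and grips with 3 to 60 N. Pads are 16 mm wide; open, the fingers measure 119 mm over their backs; the gripper's body (75 mm by 177 mm) begins 78 mm behind the grasp point.
Start: joints at [1.264, 0.3, 1.521, -0, 1.321, -0.067], TCP at [0.131, 0.534, 0.205] pointing down, gripper open.
Joint ranges: [-3.03, 3.03], [-0.79, 2.21], [0.23, 2.52], [-1.04, 4.18], [0, 3.07], [-2.55, 2.55]. Speed limits (rad/s): [2.22, 2.22, 2.57, 3.14, 3.14, 3.14].

INTERFACE

Orientations are given as [roll, pitch, yaw] about the fixed x, y, z axes, in that order (R = Rz(yaw) Ry(pitch) Rx(roll)).
In Python, from station import ctrl gives the robot as it stands.
- The arm moves only by the tool jog_arm, never from a script. Its argument "motion" is a list of rows, each a list of 7 numbers: the shift along the tool's x, y, z in m, then the turn, a rotation vector about the tool's x, y, z in rad, then the opening, from -1 (shut) to 1 (fully open). In form: [[tx, ty, tz, rx, ry, rz, gripper], ...]. A call has 1 to 5 rows; each row shifts and turns the commanded pose from where the row before left it, along the tool's axes as they then stand; what a row does not reach is not made up. A row lasts 1/10 s, in which the tool goes at most 50 mm and 8.59 degrees, less where a joint would pass 70% of its speed; a pose out of reach is approached as far as the arm can. A call is refused whole if a number of a shift passes 0.05 or a number of a turn 0.15, either way. A call with a gripper value outside its range is refused whole. The fingers move at their own pace and stop on an object; "squeeze" is the grip in N (left out, the last holds). Time passes only in rows, so rows that do not move let the fingers close. It gives the time, the measured TCP pose, the force, the opening and the grip force at its end, in the units of the state.
- ctrl.get_obs(): the state, without advancing time (a new reading comes with each control period).
- ctrl.camera(name): name is "side" or "top" or "wrist"; returns the picture (384x512x3 uint8, red, green, blue); there is no depth.
- ctrl.camera_model(name): a dict with "intrinsics" (3x3 intrinsics, pixels), "rvec" (rotation vector, rad) and "tvec" (3), from world to camera coordinates, as OpenCV has them. Camera axes: x right, y down, z forward; pixel columns grow to the right and rows downward; lengths in m; the calibration is good to about 2 mm. A picture is of the moment at which its call begins: read the wrist's pose just before it. camera_model takes no time and is no camera call; for the wrist camera it gives the pose at the moment of the call.
- ctrl.hand_in(): hands the job in; it is judged then, once.
The state is a dict: "time_s": time; "qpos": joint angles; "joint_vel": joint speeds; "tau": joint torques, N m; "ee_pos": TCP position; "eef_rot": TCP orientation; "force": force on the tool from outside, world axes, zero at the start; "moment": the same for the moment, N m; "grip_width": finger opening in m; "grip_force": force on a finger pad.
Only numpy, scipy, OpenCV 4.12 (cv2) and the standard library are available. Lean on these libraries where they do the work, as an engineer would, in place of code of your own. Each camera call takes 0.05 s, during which the arm holds its last target. There are 200 camera calls.

TASK

Open the leaning wooden case: take the T-handled puller from its stand, put it all the way into the slot of the plug that closes the case and screw it clockwise about a quarter turn, then draw the plug straight out along the case's axis. Set the plug down gently, upright on the floor of the shallow tray, with the puller still screwed into it, and let go. Leave the ink bowl, tea canister and stone seal where they are.

Things in the scene. Friction and masses are not known exactly. Their poses are not given: they have to be found in the camera images.
- case_mouth (a point): Square wooden case, 66 x 66 mm outside, 150 mm long, fixed on a cradle, leaning 29 degrees from vertical, its open end up and roughly towards the robot. Point: centre of the mouth, level with the rim, 160 mm above the table. z points out of the mouth along the case's axis; x and y run along the square sides, y is level. Bore 50 x 50 mm, its solid floor 46 mm below the rim.
- plug: Loose plug closing the case: wooden block 48 x 48 x 40 mm with a brass face, about 180 g. Starts with its underside on the bore's floor, face 6 mm below the rim; slides out along the case's axis with 1 mm play all round, cannot turn in the case. Origin: centre of its underside; z points square out of the face. A slot 34 x 12 mm in the face, long side along x, opens into a wider hollow.
- plug_seat (a point): Seat inside the plug, on its axis, 11.5 mm below the face and 28.5 mm above the underside (axes as the plug): where the centre of the puller's cross bar is when the collar rests on the face. Coarse right-hand thread: entered along x, the bar turns only clockwise seen from outside, to a stop at 90 to 100 degrees; from 60 degrees on it holds the plug with about 1 mm play.
- puller_grip (a point): Handle centre of the loose T-shaped puller (about 120 g). The handle is a flat-sided wooden bar 62 mm long (x), 14 mm wide (y, the sides to grip), 22 mm high (z); z points along the rod from cross bar to handle. Starts upright in the stand, handle centre 91.5 mm above the table, along the stand's x; lifts straight up, clear after 20 mm.
- puller_bar (a point): Centre of the steel cross bar at the lower end of the same puller, 73 mm below the handle centre on the rod's axis (same axes). The bar is 30 mm long (x, parallel to the handle), 7 mm wide (y), 6 mm high. Above it an 8 mm rod carries a round collar, 34 mm across, 4 mm thick, its underside 11.5 mm above this point.
- puller: The same puller; origin at the rod's lower end (underside of the cross bar), 76 mm below the handle centre; z towards the handle.
- stand: Wooden block 80 x 70 x 30 mm, fixed on the table, with a slot in its top in which the puller stands, its collar resting on the top. Origin: centre of its underside.
- tray_floor (a point): Shallow open wooden tray, 142 x 142 mm outside, 130 x 130 mm inside, 14 mm high, fixed on the table. Point: centre of its inner floor, 6 mm above the table; z up, x and y along its sides.
- inkstone: Bystander: open dark round ink bowl, 100 mm across, 35 mm high; origin at the centre of its underside.
- canister: Bystander: green tea canister, 54 mm across, 85 mm high; origin at the centre of its underside.
- seal: Bystander: upright stone seal 30 x 30 x 60 mm; origin at the centre of its underside.
There are look-alikes about, which are no part of the job. What is shaped like the puller but green or turquoise is not meant.

How it is judged:
On the way, in this order (a step that is already met when the one before it is completed fails the run):
1. the puller is fully in the plug (collar on the face, within 6 mm) and turned at least 56 degrees, the plug still in the case (distance between puller_bar and plug_seat below 0.006 m and angle between the x axis of puller_bar and the y axis of plug_seat, either way round below 0.6 rad and z of plug_seat in the frame of case_mouth below -0.01 m), for 0.1 s.
2. the plug is drawn out straight: its underside within 6 mm of the mouth or beyond, on the case's axis within 15 mm and 0.25 rad, by the puller (distance between puller_bar and plug_seat below 0.006 m and angle between the x axis of puller_bar and the y axis of plug_seat, either way round below 0.6 rad and z of plug in the frame of case_mouth above -0.006 m and angle between the z axis of plug and the z axis of case_mouth, either way round below 0.25 rad and x of plug in the frame of case_mouth between -0.015 and 0.015 m and y of plug in the frame of case_mouth between -0.015 and 0.015 m), for 0.05 s.
At the end, for the whole second after the job is handed in: The plug stands upright (within 0.1 rad) and still on the tray's inner floor (underside within 4 mm of it, centre within 50 mm of the tray's centre each way), with the puller still fully in it (cross bar within 6 mm of its seat) and turned at least 56 degrees (distance between puller_bar and plug_seat below 0.006 m and angle between the x axis of puller_bar and the y axis of plug_seat, either way round below 0.6 rad and angle between plug's own z axis and vertical below 0.1 rad and z of plug in the frame of tray_floor below 0.004 m and x of plug in the frame of tray_floor between -0.05 and 0.05 m and y of plug in the frame of tray_floor between -0.05 and 0.05 m and linear speed of plug below 0.02 m/s and linear speed of puller below 0.03 m/s); the robot touches nothing.
It fails at once if a bystander (ink bowl, canister or seal) is pushed more than 30 mm (distance of any of inkstone, canister, seal from where it was at the start of the episode above 0.03 m).
It fails at once if the plug is dropped or slammed into the tray (faster than 0.5 m/s within 60 mm above its floor) (horizontal distance between plug and tray_floor below 0.08 m and z of plug in the frame of tray_floor below 0.06 m and linear speed of plug above 0.5 m/s).
It also fails if it takes over 59 s, if anything falls off the work surface, if the arm or the gripper's body presses on something with over 40 N, if the wrist force passes 120 N, or if a joint passes its speed limit or range.

## Working session

There is one attempt and no reset: what is moved stays moved. The work goes in short steps, Python scripts to look and compute and a tool call to move; the robot and the scene stay as the last step left them, time stands still between calls to the robot, and variables do not carry over. Pictures are saved under pics/ and viewed, at most 14 in all, crops included, and the job is handed in when it is done.

Besides the shell and the picture viewer there is one more tool, called after "Emit:" as name(argument=value, ...), one argument or row to a line, values as JSON. jog_arm: Moves the arm, as the interface text tells. Its arguments: {"type":"object","properties":{"motion":{"type":"array"},"squeeze":{"type":"number"}},"required":["motion"]}

```bash
mkdir -p pics; ls; python3 - <<'E'
from station import ctrl
import cv2,numpy as np
for n in ["top","side"]:
    im=ctrl.camera(n); cv2.imwrite(f"pics/{n}0.png",cv2.resize(im[:,:,::-1],(800,600),interpolation=cv2.INTER_CUBIC))
    cv2.imwrite(f"pics/{n}0_raw.png",im[:,:,::-1])
    m=ctrl.camera_model(n); R=cv2.Rodrigues(np.array(m["rvec"]))[0]
    print(n,m["intrinsics"],-R.T@np.array(m["tvec"]).ravel(),R[2])
print(ctrl.get_obs(),ctrl.pinch_z)
E
```

```text
pics
top [[365.19803653   0.         252.59174744]
 [  0.         365.19803653 182.55250786]
 [  0.           0.           1.        ]] [0.42196134 0.04684929 1.11788877] [ 0.14771235  0.03291269 -0.98848258]
side [[442.11909079   0.         251.52576131]
 [  0.         442.11909079 192.09898077]
 [  0.           0.           1.        ]] [0.51425413 0.81565211 0.90156612] [ 0.03210259 -0.68945957 -0.72361242]
{'time_s': 0.1, 'qpos': array([ 1.26438964e+00,  3.00373713e-01,  1.52151436e+00,  2.37433193e-05,
        1.32070185e+00, -6.65896447e-02]), 'joint_vel': array([-0.00052249, -0.00083092, -0.00218645, -0.00010724,  0.00103762,
        0.00102589]), 'tau': array([ 2.83126261e-03, -5.32632315e+01, -3.53278112e+01,  7.09755393e-02,
        2.35694333e-02, -5.42250609e-05]), 'ee_pos': array([0.13055933, 0.5340387 , 0.20496798]), 'eef_rot': array([-3.14059913e+00, -8.93062367e-05,  2.90176968e+00]), 'force': array([-0.17487315,  0.47979918,  0.25408782]), 'moment': array([ 0.01999944, -0.02345808, -0.0154796 ]), 'grip_force': 0.0, 'grip_width': 0.09407467308470625} 0.0188
```

View pics/top0.png

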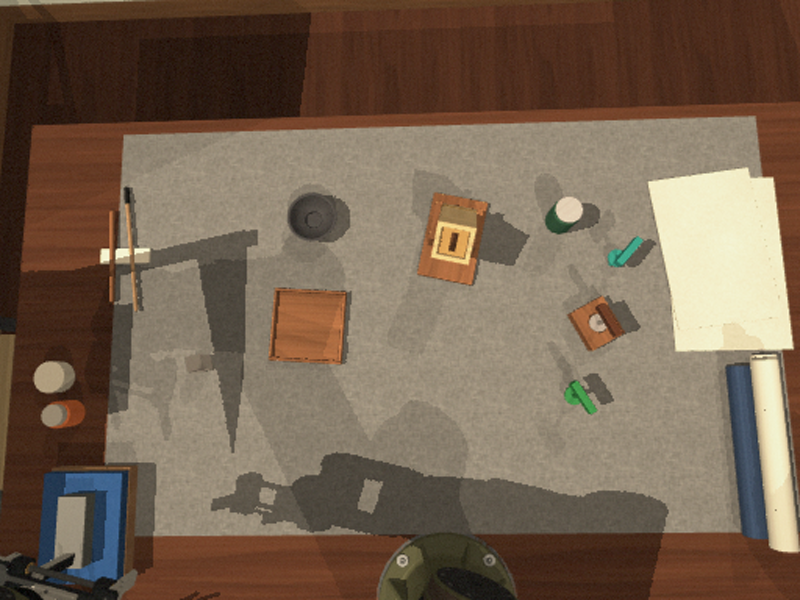

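View pics/side0.png

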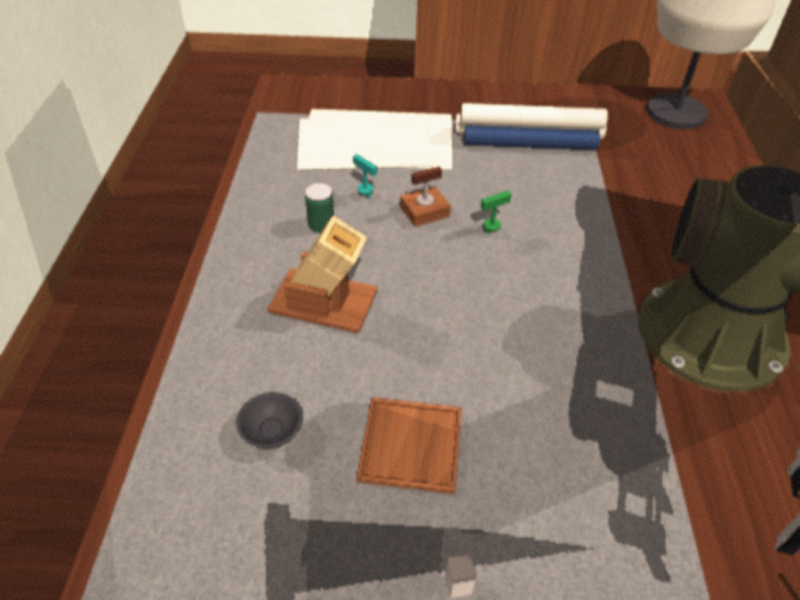

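Top view: tray at (308,326), case mouth (453,240), stand (597,323) with brown handle (608,320), ink bowl (312,216), canister (566,213) and seal (200,362). The turquoise and green T-shapes are decoys. Side view: handle (427,175), mouth (343,240), tray (410,445). Next I'll zoom in for corner pixels.

```bash
cat > h.py <<'E'
import numpy as np,cv2
from scipy.spatial.transform import Rotation as Ro
from station import ctrl
def cam(n):
    m=ctrl.camera_model(n); return np.array(m["intrinsics"]),cv2.Rodrigues(np.array(m["rvec"]))[0],np.array(m["tvec"]).ravel()
def ray(c,uv):
    K,R,t=c; d=R.T@np.linalg.solve(K,[uv[0],uv[1],1.]); return -R.T@t,d
def onz(c,uv,z):
    o,d=ray(c,uv); return o+d*(z-o[2])/d[2]
def proj(c,P):
    K,R,t=c; q=(np.atleast_2d(P)@R.T+t)@K.T; return q[:,:2]/q[:,2:]
def tri(*obs):
    A=np.zeros((3,3));b=np.zeros(3)
    for c,uv in obs:
        o,d=ray(c,uv); d/=np.linalg.norm(d); M=np.eye(3)-np.outer(d,d); A+=M;b+=M@o
    return np.linalg.solve(A,b)
E
python3 - <<'E'
import cv2,numpy as np
t=cv2.imread("pics/top0_raw.png");s=cv2.imread("pics/side0_raw.png")
def crop(i,u,v,w=80,h=60,k=5):
    c=cv2.resize(i[v:v+h,u:u+w],(w*k,h*k),interpolation=cv2.INTER_CUBIC)
    for x in range(0,w,10): cv2.putText(c,str(u+x),(x*k,8),0,.3,(255,255,0)); cv2.line(c,(x*k,0),(x*k,h*k),(255,255,0),1) if 0 else cv2.line(c,(x*k,10),(x*k,16),(255,255,0),1)
    for y in range(0,h,10): cv2.putText(c,str(v+y),(0,y*k+4),0,.3,(0,255,255)); cv2.line(c,(20,y*k),(26,y*k),(0,255,255),1)
    return c
m=np.vstack([np.hstack([crop(t,250,120),crop(t,350,180)]),np.hstack([crop(s,170,135),crop(s,240,95)])])
cv2.imwrite("pics/mos.png",m)
E
```

```text
(no output)
```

View pics/mos.png

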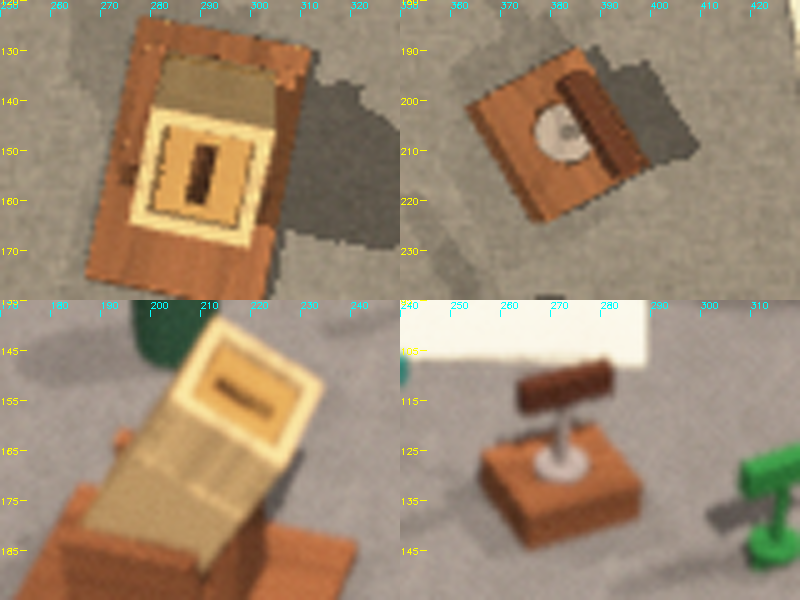

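```bash
cat > m.py <<'E'
from h import *
T,S=cam("top"),cam("side")
np.set_printoptions(precision=4,suppress=True)
from scipy.optimize import least_squares
top=np.array([[280,141.6],[305.2,145.6],[299.8,169.4],[275.6,164]]);side=np.array([[204,154.4],[212.6,138.4],[235,151.6],[226,169]])
top=top-.0;
C=np.array([tri((T,a),(S,b)) for a,b in zip(top,side)]);print(C,C.mean(0))
print("edges",[np.linalg.norm(C[i]-C[i-1]) for i in range(4)])
loc=np.array([[-1,1],[-1,-1],[1,-1],[1,1]])*.033  # x axis toward robot-down
def frame(yaw,tilt=np.radians(29)):
    # z leans horizontally along (cos yaw, sin yaw)
    h=np.array([np.cos(yaw),np.sin(yaw),0]);z=np.sin(tilt)*h+np.array([0,0,np.cos(tilt)])
    x=np.cos(tilt)*h-np.array([0,0,np.sin(tilt)]);return np.c_[x,np.cross(z,x),z]
def f(p):
    R=frame(p[2]); 
    # loc y: choose left-handed check by ordering
    P=np.array([p[0],p[1],.16])+loc[:,:1]*R[:,0]-loc[:,1:]*R[:,1]
    return np.r_[(proj(T,P)-top).ravel(),(proj(S,P)-side).ravel()]
r=least_squares(f,[*C.mean(0)[:2],np.pi]);print("case",r.x,np.degrees(r.x[2]),r.cost);print(f(r.x).reshape(-1,2)[:8])
# puller
print("handle tri",tri((T,(390.6,204.6)),(S,(273,111.8))), "top@.1025",onz(T,(390.6,204.6),.1025))
print("collar",onz(T,(383.4,206.4),.034),onz(S,(272.4,127.6),.034))
a,b=onz(T,(385,196),.1025),onz(T,(396.4,214),.1025);print(a,b,np.linalg.norm(a-b),np.degrees(np.arctan2(*(a-b)[1::-1])))
a,b=onz(S,(264,115.5),.0915),onz(S,(282.6,110.5),.0915);print(a,b,np.linalg.norm(a-b),np.degrees(np.arctan2(*(a-b)[1::-1])))
# tray: outer corners at z=.014 from upscaled view
tc=np.array([[274,288],[348,291],[346,363],[269,361]])/1.5625
print("tray",np.array([onz(T,u,.014) for u in tc]),np.mean([onz(T,u,.014) for u in tc],0))
sc=np.array([[372,398],[462,402],[456,492],[359,484]])/1.5625
print(np.array([onz(S,u,.014) for u in sc]),np.mean([onz(S,u,.014) for u in sc],0))
for n,u in dict(ink=(312,216),can=(566,225),seal=(200,362)).items(): print(n,onz(T,np.array(u)/1.5625,.03))
E
python3 m.py
```

```text
[[ 0.6706  0.0038  0.1759]
 [ 0.658  -0.0624  0.1733]
 [ 0.5997 -0.0488  0.1437]
 [ 0.6168  0.016   0.1416]] [ 0.6363 -0.0229  0.1586]
edges [np.float64(0.06503510929973991), np.float64(0.067448680438207), np.float64(0.06673037635092395), np.float64(0.06698104924985918)]
case [ 0.636  -0.0223  2.9155] 167.04355388802054 1.1812270826661022
[[ 0.1295 -0.3455]
 [-0.4583  0.4847]
 [-0.3261  0.0176]
 [-0.1251  0.6019]
 [-0.3544 -0.1359]
 [ 0.0808 -0.5051]
 [-0.642   0.0401]
 [ 0.2871 -0.6283]]
handle tri [ 0.5044 -0.3022  0.0901] top@.1025 [ 0.5039 -0.298   0.1025]
collar [ 0.5046 -0.3001  0.034 ] [ 0.503  -0.2958  0.034 ]
[ 0.528  -0.2845  0.1025] [ 0.4778 -0.3119  0.1025] 0.05713732524593939 28.629444690237893
[ 0.5306 -0.2794  0.0915] [ 0.4745 -0.3088  0.0915] 0.0634248312465054 27.677628319148965
tray [[0.5867 0.3216 0.014 ]
 [0.5775 0.1753 0.014 ]
 [0.4378 0.1799 0.014 ]
 [0.4442 0.3293 0.014 ]] [0.5116 0.2515 0.014 ]
[[0.5744 0.1832 0.014 ]
 [0.4339 0.1819 0.014 ]
 [0.4442 0.336  0.014 ]
 [0.5813 0.3322 0.014 ]] [0.5084 0.2583 0.014 ]
ink [0.7264 0.244  0.03  ]
can [ 0.6951 -0.2511  0.03  ]
seal [0.4443 0.4584 0.03  ]
```

Checks hold: mouth centre at z≈0.159 with edges of about 66 mm, and handle centre at z≈0.09, yaw about 28°. I'm moving to above the stand.

Emit:
jog_arm(
  motion=[
    [-0.028, -0.036, 0, 0, 0, 0, 1],
    [-0.028, -0.036, 0, 0, 0, 0, 1],
    [-0.028, -0.036, 0, 0, 0, 0, 1],
    [-0.028, -0.036, 0, 0, 0, 0, 1],
    [-0.028, -0.036, 0, 0, 0, 0, 1],
  ],
)

```text
time_s: 0.6
ee_pos: [0.224, 0.3244, 0.2052]
eef_rot: [-3.141, -0.0, 2.902]
force: [1.9, 0.2, 0.4]
grip_width: 0.0935
grip_force: 0.0
```

Emit:
jog_arm(
  motion=[
    [-0.028, -0.036, 0, 0, 0, 0, 1],
    [-0.028, -0.036, 0, 0, 0, 0, 1],
    [-0.028, -0.036, 0, 0, 0, 0, 1],
    [-0.028, -0.036, 0, 0, 0, 0, 1],
    [-0.028, -0.036, 0, 0, 0, 0, 1],
  ],
)

```text
time_s: 1.1
ee_pos: [0.3173, 0.1163, 0.2055]
eef_rot: [3.141, 0.0, 2.902]
force: [0.9, 0.5, -0.0]
grip_width: 0.0943
grip_force: 0.0
```

Emit:
jog_arm(
  motion=[
    [-0.028, -0.036, 0, 0, 0, 0, 1],
    [-0.028, -0.036, 0, 0, 0, 0, 1],
    [-0.028, -0.036, 0, 0, 0, 0, 1],
    [-0.028, -0.036, 0, 0, 0, 0, 1],
    [-0.028, -0.036, 0, 0, 0, 0, 1],
  ],
)

```text
time_s: 1.6
ee_pos: [0.4106, -0.0921, 0.2054]
eef_rot: [3.142, 0.0, 2.901]
force: [0.8, 0.9, 0.7]
grip_width: 0.0939
grip_force: 0.0
```

Emit:
jog_arm(
  motion=[
    [-0.028, -0.036, 0, 0, 0, 0, 1],
    [-0.028, -0.036, 0, 0, 0, 0, 1],
    [-0.028, -0.036, 0, 0, 0, 0, 1],
    [-0.028, -0.036, 0, 0, 0, 0, 1],
    [0, 0, 0, 0, 0, 0.15, 1],
  ],
)

```text
time_s: 2.1
ee_pos: [0.4855, -0.2603, 0.2039]
eef_rot: [-3.141, -0.002, 2.75]
force: [0.3, 1.0, -0.5]
grip_width: 0.094
grip_force: 0.0
```

Emit:
jog_arm(
  motion=[
    [0, 0, 0, 0, 0, 0.149, 1],
    [0, 0, 0, 0, 0, 0.149, 1],
    [0, 0, 0, 0, 0, 0.149, 1],
    [0, 0, 0, 0, 0, 0.149, 1],
    [0, 0, 0, 0, 0, 0.149, 1],
  ],
)

```text
time_s: 2.6
ee_pos: [0.4848, -0.2564, 0.2051]
eef_rot: [-3.141, -0.001, 2.001]
force: [0.3, -0.1, -1.2]
grip_width: 0.094
grip_force: 0.0
```

Emit:
jog_arm(
  motion=[
    [0, 0, 0, 0, 0, 0.149, 1],
    [0, 0, 0, 0, 0, 0.149, 1],
    [0, 0, 0, 0, 0, 0.149, 1],
    [0, 0, 0, 0, 0, 0.149, 1],
    [0, 0, 0, 0, 0, 0.149, 1],
  ],
)

```text
time_s: 3.1
ee_pos: [0.4848, -0.2564, 0.2051]
eef_rot: [-3.141, -0.0, 1.256]
force: [-0.2, -0.1, 0.1]
grip_width: 0.0941
grip_force: 0.0
```

Emit:
jog_arm(
  motion=[
    [0, 0, 0, 0, 0, 0.149, 1],
    [0, 0, 0, 0, 0, 0.149, 1],
    [0, 0, 0, 0, 0, 0.149, 1],
    [0, 0, 0, 0, 0, 0.149, 1],
    [0, 0, 0, 0, 0, 0.149, 1],
  ],
)

```text
time_s: 3.6
ee_pos: [0.4848, -0.2564, 0.2051]
eef_rot: [-3.141, 0.0, 0.511]
force: [0.5, -0.1, 0.1]
grip_width: 0.0942
grip_force: 0.0
```

```bash
python3 - <<'E'
from h import *
c=cam("wrist"); im=ctrl.camera("wrist")
np.savez("w1.npz",K=c[0],R=c[1],t=c[2]); 
b=cv2.resize(im[:,:,::-1],(800,600),interpolation=cv2.INTER_CUBIC)
cv2.imwrite("pics/w1.png",b); print(c[0],-c[1].T@c[2],c[1][2])
print(proj(c,[[.504,-.298,.0915],[.504,-.298,.1025]])*1.5625, ctrl.get_obs()["qpos"])
E
```

```text
[[339.61744884   0.         253.51260083]
 [  0.         339.61744884 195.53743022]
 [  0.           0.           1.        ]] [ 0.54332092 -0.22492621  0.38420394] [-0.19905871 -0.11173585 -0.9735968 ]
[[474.53030784 307.93451882]
 [477.42617655 312.61400509]] [-5.53342675e-01  2.97191800e-01  1.52527678e+00  3.01801936e-05
  1.31976320e+00  5.16569398e-01]
```

View pics/w1.png

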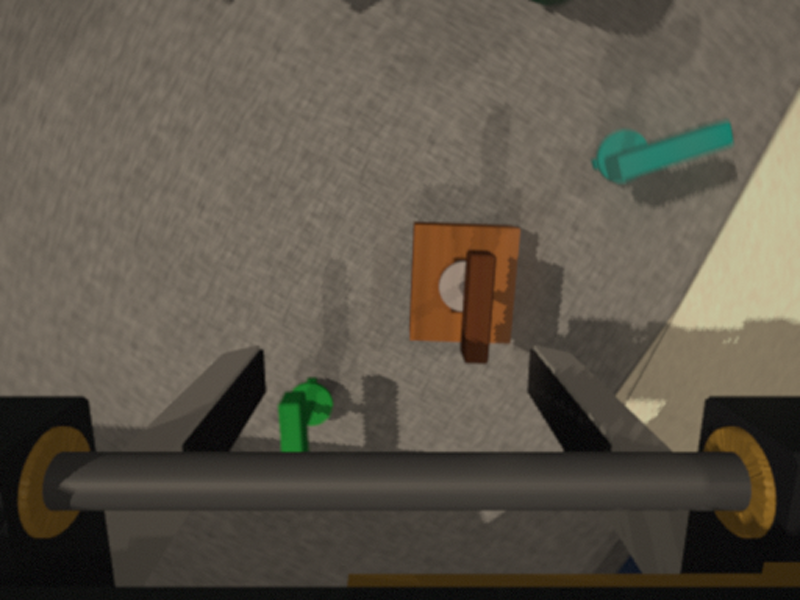

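The wrist view shows the puller handle centred at about (479,309), upright in its stand. The predicted position was (477,313), so they agree to about 2 mm.

```bash
cat >> h.py <<'E'
np.set_printoptions(precision=4,suppress=True)
def go(P,R,rows=None):
    "shift in present tool axes and rotvec (tool) to reach TCP P, R"
    o=ctrl.get_obs(); R0=Ro.from_euler("xyz",o["eef_rot"]); R=Ro.from_matrix(R) if isinstance(R,np.ndarray) else R
    print("turn",(R0.inv()*R).as_rotvec(),"shift after turn",R.inv().apply(P-o["ee_pos"]),"before",R0.inv().apply(P-o["ee_pos"]))
E
python3 - <<'E'
from h import *
z=np.load("w1.npz");c=(z["K"],z["R"],z["t"])
P=lambda u,v,h:onz(c,(u/1.5625,v/1.5625),h)
q=[P(*u,.1025) for u in [(468,258),(496,257),(463,359),(489,361)]]
print(np.array(q),np.mean(q,0));a=(q[0]+q[1]-q[2]-q[3])/2;print(np.linalg.norm(a),np.arctan2(a[1],a[0]),np.linalg.norm(q[0]-q[1]))
s=[P(*u,.03) for u in [(414,224),(521,227),(512,342),(410,340)]]
print(np.mean(s,0));a=s[0]-s[3];print(np.linalg.norm(a),np.arctan2(a[1],a[0]),np.linalg.norm(s[0]-s[1]),s)
g=np.mean(q,0);g[2]=.0915-.0188
go(g,Ro.from_euler("xyz",[np.pi,0,.494]))
E
```

```text
[[ 0.5272 -0.278   0.1025]
 [ 0.535  -0.2908  0.1025]
 [ 0.4772 -0.3048  0.1025]
 [ 0.4833 -0.3181  0.1025]] [ 0.5057 -0.2979  0.1025]
0.05761253927872937 0.489787538142716 0.014940457511593062
[ 0.5062 -0.2988  0.03  ]
0.08009409914151945 0.48387268388997434 0.07094311470324234 [array([ 0.525 , -0.2488,  0.03  ]), array([ 0.558 , -0.3116,  0.03  ]), array([ 0.4876, -0.3488,  0.03  ]), array([ 0.4541, -0.2861,  0.03  ])]
turn [-0.0006  0.0003  0.0069] shift after turn [-0.0013  0.0464  0.1324] before [-0.0016  0.0465  0.1324]
```

Emit:
jog_arm(
  motion=[
    [0, 0.024, 0, 0, 0, 0.014, 1],
    [-0.001, 0.023, 0, 0, 0, 0, 1],
    [0, 0, 0, 0, 0, 0, 1],
    [0, 0, 0.04, 0, 0, 0, 0.2],
    [0, 0, 0.03, 0, 0, 0, 0.2],
  ],
)

```text
time_s: 4.15
ee_pos: [0.5065, -0.2974, 0.1338]
eef_rot: [-3.141, 0.0, 0.505]
force: [0.0, -0.1, -0.1]
grip_width: 0.0813
grip_force: 0.0
```

Emit:
jog_arm(
  motion=[
    [0, 0, 0.03, 0, 0, 0, 0.2],
    [0, 0, 0.02, 0, 0, 0, 0.2],
    [0, 0, 0.012, 0, 0, 0, 0.2],
    [0, 0, 0, 0, 0, 0, 0.2],
  ],
)

```text
time_s: 4.55
ee_pos: [0.5063, -0.2973, 0.0722]
eef_rot: [-3.139, 0.001, 0.504]
force: [-0.5, 1.0, -0.0]
grip_width: 0.0565
grip_force: 0.0
```

Emit:
jog_arm(
  motion=[
    [0, 0.001, 0, 0, 0, 0.012, -1],
    [0, 0, 0, 0, 0, 0, -1],
    [0, 0, 0, 0, 0, 0, -1],
    [0, 0, 0, 0, 0, 0, -1],
    [0, 0, 0, 0, 0, 0, -1],
  ],
  squeeze=40,
)

```text
time_s: 5.05
ee_pos: [0.5076, -0.299, 0.0738]
eef_rot: [3.141, -0.0, 0.491]
force: [-0.7, -0.1, -0.5]
grip_width: 0.0202
grip_force: 0.0
```

Emit:
jog_arm(
  motion=[
    [0, 0, -0.01, 0, 0, 0, -1],
    [0, 0, -0.02, 0, 0, 0, -1],
    [0, 0, -0.04, 0, 0, 0, -1],
    [0, 0, -0.05, 0, 0, 0, -1],
    [0, 0, -0.05, 0, 0, 0, -1],
  ],
)

```text
time_s: 5.55
ee_pos: [0.507, -0.2986, 0.2459]
eef_rot: [-3.141, 0.0, 0.491]
force: [0.8, -0.0, -0.6]
grip_width: 0.0139
grip_force: 40.0
```

```bash
python3 - <<'E'
from h import *
h0=2.9155
h=np.array([np.cos(h0),np.sin(h0),0]);a=np.radians(29)
z=np.sin(a)*h+[0,0,np.cos(a)];x=np.cos(a)*h-[0,0,np.sin(a)];y=np.cross(z,x)
M=np.array([.636,-.0223,.16])
# insertion A: tool z=-case z, tool x=-case x
RA=np.c_[-x,y,-z]; assert np.linalg.det(RA)>.9
grip=M+z*(-.006+.0615)   # handle centre seated
print("case axes",x,y,z)
for s in (.08,.02,0): 
    P=grip+z*s-z*.0188; print(s,P); go(P,RA)
print(ctrl.get_obs()["qpos"],ctrl.get_obs()["grip_width"])
# horizontal clearances
E
```

```text
case axes [-0.8524  0.1961 -0.4848] [-0.2242 -0.9745  0.    ] [-0.4725  0.1087  0.8746]
0.08 [ 0.5809 -0.0096  0.2621]
turn [-0.1816  0.4843  0.7012] shift after turn [ 0.0141 -0.2982 -0.0107] before [ 0.2013 -0.2201 -0.0161]
0.02 [ 0.6092 -0.0161  0.2096]
turn [-0.1816  0.4843  0.7012] shift after turn [ 0.0141 -0.2982  0.0493] before [ 0.2232 -0.201   0.0363]
0 [ 0.6187 -0.0183  0.1921]
turn [-0.1816  0.4843  0.7012] shift after turn [ 0.0141 -0.2982  0.0693] before [ 0.2306 -0.1946  0.0538]
[-0.5945  0.3605  1.3472  0.      1.4342  0.4855] 0.013879077215601018
```

Emit:
jog_arm(
  motion=[
    [0, 0, 0, -0.0303, 0.0807, 0.1169, -1],
    [0, 0, 0, -0.0303, 0.0807, 0.1169, -1],
    [0, 0, 0, -0.0303, 0.0807, 0.1169, -1],
    [0, 0, 0, -0.0303, 0.0807, 0.1169, -1],
    [0, 0, 0, -0.0303, 0.0807, 0.1169, -1],
  ],
)

```text
time_s: 6.05
ee_pos: [0.5072, -0.2991, 0.2444]
eef_rot: [3.114, -0.428, -0.102]
force: [0.6, -0.3, -0.5]
grip_width: 0.0138
grip_force: 40.0
```

Emit:
jog_arm(
  motion=[
    [0, 0, 0, -0.0303, 0.0807, 0.1169, -1],
    [0.002, -0.043, -0.003, 0, 0, 0, -1],
    [0.002, -0.043, -0.003, 0, 0, 0, -1],
    [0.002, -0.043, -0.003, 0, 0, 0, -1],
    [0.002, -0.043, -0.002, 0, 0, 0, -1],
  ],
)

```text
time_s: 6.55
ee_pos: [0.5476, -0.1301, 0.2581]
eef_rot: [3.141, -0.508, -0.227]
force: [0.1, -0.3, -0.5]
grip_width: 0.0134
grip_force: 40.0
```

Emit:
jog_arm(
  motion=[
    [0.002, -0.043, 0, 0, 0, 0, -1],
    [0.002, -0.043, 0, 0, 0, 0, -1],
    [0.002, -0.04, 0, 0, 0, 0, -1],
    [0, 0, 0, 0, 0, 0, -1],
    [0, 0, 0, 0, 0, 0, -1],
  ],
)

```text
time_s: 7.05
ee_pos: [0.581, -0.0094, 0.2601]
eef_rot: [3.141, -0.506, -0.224]
force: [-0.2, -0.8, -2.4]
grip_width: 0.0141
grip_force: 40.0
```

```bash
cat > g.py <<'E'
from h import *
def F(h0,M):
    h=np.array([np.cos(h0),np.sin(h0),0]);a=np.radians(29)
    z=np.sin(a)*h+[0,0,np.cos(a)];x=np.cos(a)*h-[0,0,np.sin(a)];return x,np.cross(z,x),z,np.array(M)
def crop(i,u,v,w=80,h=60,k=5):
    c=cv2.resize(i[v:v+h,u:u+w],(w*k,h*k),interpolation=cv2.INTER_CUBIC)
    for x in range(0,w,10): cv2.putText(c,str(u+x),(x*k,8),0,.3,(255,255,0)); cv2.line(c,(x*k,10),(x*k,16),(255,255,0),1)
    for y in range(0,h,10): cv2.putText(c,str(v+y),(0,y*k+4),0,.3,(0,255,255)); cv2.line(c,(20,y*k),(26,y*k),(0,255,255),1)
    return c
E
python3 - <<'E'
from g import *
x,y,z,M=F(2.9155,[.636,-.0223,.16])
RA=np.c_[-x,y,-z]; go(M+z*(.0495+.08-.0188+.006),RA)
o=ctrl.get_obs(); print(o["ee_pos"],o["eef_rot"],o["qpos"],o["force"])
R0=Ro.from_euler("xyz",o["eef_rot"]); tip=o["ee_pos"]+R0.apply([0,0,-.0188+.073]); grip=o["ee_pos"]+R0.apply([0,0,-.0188])
t=cv2.cvtColor(ctrl.camera("top"),4);s=cv2.cvtColor(ctrl.camera("side"),4);w=cv2.cvtColor(ctrl.camera("wrist"),4)
cv2.imwrite("pics/wr2.png",w);cv2.imwrite("pics/top2.png",t);cv2.imwrite("pics/side2.png",s)
for n in("top","side","wrist"): print(n,proj(cam(n),[tip,grip,M]))
a=np.hstack([crop(s,170,110),cv2.resize(t[100:200,220:353],(400,300))]);b=np.hstack([cv2.resize(w,(400,300)),crop(w,200,110,133,100,3)[:,:400]])
cv2.imwrite("pics/mos2.png",np.vstack([a[:, :799],b[:, :799]]))
np.savez("w2.npz",K=cam("wrist")[0],R=cam("wrist")[1],t=cam("wrist")[2])
E
```

```text
turn [-0.0003 -0.0001  0.0016] shift after turn [ 0.0009  0.0003 -0.0018] before [ 0.0009  0.0003 -0.0018]
[ 0.581  -0.0094  0.2601] [ 3.141  -0.5062 -0.2242] [-0.0368  0.0652  1.7495 -0.1233  0.8321  1.8185] [-0.1874 -0.8499 -2.361 ]
top [[288.8454 162.3755]
 [287.6189 171.4398]
 [289.9119 155.4892]]
side [[230.2271 139.027 ]
 [244.1084 120.4033]
 [219.404  152.9103]]
wrist [[250.3958 212.7239]
 [249.3351 252.9247]
 [251.2201 192.7362]]
```

View pics/mos2.png

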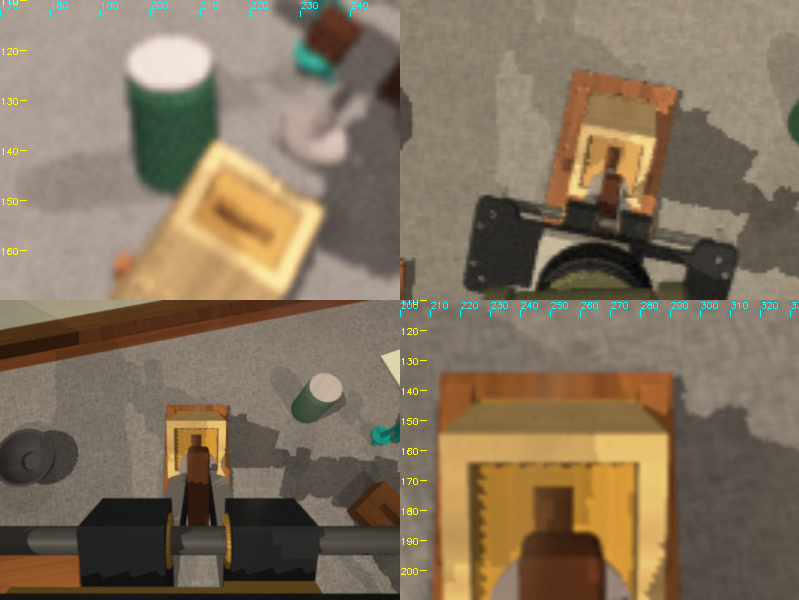

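```bash
python3 - <<'E'
from g import *
w=cv2.imread("pics/wr2.png");t=cv2.imread("pics/top2.png")
cv2.imwrite("pics/mos3.png",np.hstack([crop(w,205,130,50*2-20,120,5),crop(t,255,120,80,120,5)])[:, :800])
z=np.load("w2.npz");c=(z["K"],z["R"],z["t"]);o=ctrl.get_obs();R=Ro.from_euler("xyz",o["eef_rot"])
f=lambda *p:o["ee_pos"]+R.apply([p])[0]
for n,p in dict(far_top=(.031,0,-.0188-.011),near_top=(-.031,0,-.0298),collar=(0,0,.0387),collarfar=(.017,0,.0387),bar=(0,0,.0542),barend=(.015,0,.0542)).items(): print(n,proj(c,f(*p)),proj(cam("top"),f(*p)))
print((R.inv().apply(-c[1].T@c[2]-o["ee_pos"])), R.inv().apply(c[1][2]),R.inv().apply(c[1][0]))
E
```

```text
far_top [[252.8229 197.577 ]] [[290.9152 160.342 ]]
near_top [[252.8192 320.0925]] [[285.5253 185.2939]]
collar [[253.0072 218.793 ]] [[289.3543 164.2399]]
collarfar [[253.0111 193.9753]] [[290.7453 157.7782]]
bar [[253.0351 212.3926]] [[289.5966 162.4296]]
barend [[253.0387 191.8309]] [[290.805  156.8118]]
[ 0.0667  0.0003 -0.1786] [-0.2274  0.0003  0.9738] [ 0.0005  1.     -0.0002]
```

View pics/mos3.png

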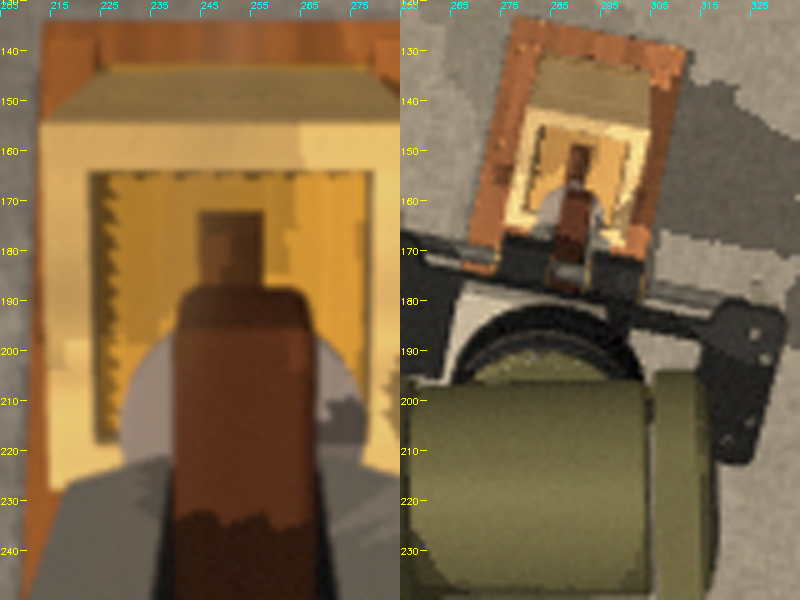

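```bash
python3 - <<'E'
from g import *
z=np.load("w2.npz");c=(z["K"],z["R"],z["t"]);o=ctrl.get_obs();R=Ro.from_euler("xyz",o["eef_rot"])
f=lambda p:proj(c,o["ee_pos"]+R.apply([p])[0])[0]
# nominal positions in tool frame if case axis = tool axis, standoff .08
d=.1165-.0014
for n,p,v in [("handle far top",(.031,0,-.0298),195.4),("handle far bot",(.031,0,-.0078),187.6),("rim outer far",(.033,0,d),154.4),("bore far",(.025,0,d),164),("slot far",(.017,0,d+.006),172.2),("rim outer near",(-.033,0,d),228),("rim L",(-.033,-.033,d),0),("rimFarL",(.033,-.033,d),0)]:
    a=f(p);b=f((p[0]+.001,p[1],p[2]));print(n,a,v,"dx mm",(v-a[1])/(b[1]-a[1]))
E
```

```text
handle far top [252.8229 197.577 ] 195.4 dx mm 1.007253810489981
handle far bot [252.9004 187.5869] 187.6 dx mm -0.006871457595571371
rim outer far [253.1262 156.2417] 154.4 dx mm 1.591192572797535
bore far [253.1241 165.4372] 164 dx mm 1.2571570259598093
slot far [253.1284 173.3967] 172.2 dx mm 1.0797284366755422
rim outer near [253.1093 228.8631] 228 dx mm 0.8238849387396552
rim L [216.8016 228.8481] 0 dx mm 218.4420920524255
rimFarL [214.9629 156.2237] 0 dx mm 134.96599683697502
```

Wrist view: the handle and collar centreline is at u≈253.8 and the slot centreline at u≈251.1, both parallel. The slot therefore lies 2.4 mm toward −y of the tool and about 0.7 mm toward +x. I'll correct for that and approach partway.

Emit:
jog_arm(
  motion=[
    [0.0007, -0.0024, 0, 0, 0, 0, -1],
    [0, 0, 0.025, 0, 0, 0, -1],
    [0, 0, 0.025, 0, 0, 0, -1],
    [0, 0, 0, 0, 0, 0, -1],
  ],
)

```text
time_s: 7.6
ee_pos: [0.6053, -0.0142, 0.2134]
eef_rot: [3.14, -0.502, -0.227]
force: [-0.2, 0.7, -0.7]
grip_width: 0.0137
grip_force: 40.0
```

```bash
python3 - <<'E'
from g import *
w=cv2.cvtColor(ctrl.camera("wrist"),4);s=cv2.cvtColor(ctrl.camera("side"),4)
cv2.imwrite("pics/wr3.png",w)
cv2.imwrite("pics/mos4.png",np.hstack([crop(w,205,130,80,120,5),crop(s,180,100,80,120,5)]))
c=cam("wrist");o=ctrl.get_obs();R=Ro.from_euler("xyz",o["eef_rot"]);f=lambda p:proj(c,o["ee_pos"]+R.apply([p])[0])[0]
d=.0651
for n,p in [("rim outer far",(.033,0,d)),("bore far",(.025,0,d)),("slot far",(.017,0,d+.006)),("rimFarL",(.033,-.033,d)),("rimFarR",(.033,.033,d)),("barfar",(.015,0,.0572)),("barfar",(.015,.0035,.0572)),("collarfar",(.017,0,.039))]:print(n,f(p))
print(o["ee_pos"],o["eef_rot"])
E
```

```text
rim outer far [253.0107 164.1498]
bore far [253.0095 175.1026]
slot far [253.0181 184.2943]
rimFarL [207.255  164.1308]
rimFarR [298.7625 164.1687]
barfar [252.9943 190.8754]
barfar [257.9193 190.8773]
collarfar [252.9595 193.8331]
[ 0.6057 -0.0138  0.2167] [ 3.1411 -0.5059 -0.227 ]
```

View pics/mos4.png

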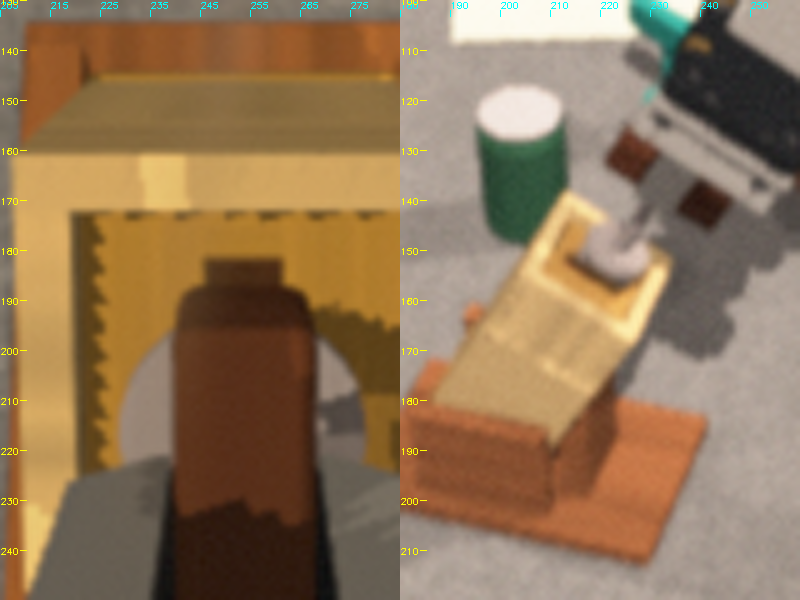

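The bar is now laterally centred on the slot (slot at u≈253.7, handle at 254). I'll insert gently while watching the force.

Emit:
jog_arm(
  motion=[
    [0.0005, 0, 0.01, 0, 0, 0, -1],
    [0, 0, 0.004, 0, 0, 0, -1],
    [0, 0, 0.004, 0, 0, 0, -1],
  ],
)

```text
time_s: 8.0
ee_pos: [0.615, -0.0154, 0.201]
eef_rot: [3.141, -0.507, -0.226]
force: [0.7, -0.7, -1.2]
grip_width: 0.0135
grip_force: 40.0
```

Emit:
jog_arm(
  motion=[
    [0, 0, 0.002, 0, 0, 0, -1],
    [0, 0, 0.002, 0, 0, 0, -1],
  ],
)

```text
time_s: 8.2
ee_pos: [0.6168, -0.0158, 0.1975]
eef_rot: [3.141, -0.507, -0.226]
force: [-11.5, 3.8, 20.4]
grip_width: 0.0138
grip_force: 40.0
```

Contact at 23 N along the axis, with the bar past the face, so the collar is on the face (the grip is about 5 mm high on the handle). I'll ease off and start the screw turn.

Emit:
jog_arm(
  motion=[
    [0, 0, -0.001, 0, 0, 0, -1],
    [0, 0, 0, 0, 0, 0.1, -1],
    [0, 0, 0, 0, 0, 0.1, -1],
    [0, 0, 0, 0, 0, 0.1, -1],
  ],
)

```text
time_s: 8.6
ee_pos: [0.6162, -0.0157, 0.1984]
eef_rot: [-2.977, -0.481, -0.571]
force: [-0.2, -0.8, -1.2]
grip_width: 0.0137
grip_force: 40.0
```

Emit:
jog_arm(
  motion=[
    [0, 0, 0, 0, 0, 0.1, -1],
    [0, 0, 0, 0, 0, 0.1, -1],
    [0, 0, 0, 0, 0, 0, -1],
  ],
)

```text
time_s: 8.9
ee_pos: [0.6162, -0.0157, 0.1984]
eef_rot: [-2.881, -0.44, -0.786]
force: [0.1, 0.8, -2.5]
grip_width: 0.0136
grip_force: 40.0
```

```bash
python3 -c "
from h import *
o=ctrl.get_obs();print(o)"
```

```text
{'time_s': 8.9, 'qpos': array([-0.0466,  0.203 ,  1.7421, -0.1352,  0.7014,  2.3333]), 'joint_vel': array([ 0.0004,  0.0006, -0.0006, -0.0008,  0.0014, -0.1211]), 'tau': array([ -0.0207, -47.7921, -35.4971,  -0.2702,  -1.4843,   1.8862]), 'ee_pos': array([ 0.6162, -0.0157,  0.1984]), 'eef_rot': array([-2.8812, -0.4396, -0.7863]), 'force': array([ 0.1459,  0.8477, -2.4916]), 'moment': array([0.0912, 0.495 , 0.0065]), 'grip_force': 40.00027298927307, 'grip_width': 0.013564932674384767}
```

Emit:
jog_arm(
  motion=[
    [0, 0, 0, 0, 0, 0, 1],
    [0, 0, 0, 0, 0, 0, 1],
    [0, 0, 0, 0, 0, 0, 1],
    [0, 0, 0, 0, 0, 0, 1],
    [0, 0, 0, 0, 0, 0, 1],
  ],
)

```text
time_s: 9.4
ee_pos: [0.6162, -0.0157, 0.1983]
eef_rot: [-2.882, -0.44, -0.784]
force: [0.0, 0.7, 0.7]
grip_width: 0.0503
grip_force: 0.0
```

Emit:
jog_arm(
  motion=[
    [0, 0, 0.0025, 0, 0, 0, 1],
    [0, 0, 0.0025, 0, 0, 0, 1],
    [0, 0, 0, 0, 0, 0, 1],
    [0, 0, 0, 0, 0, 0, 1],
    [0, 0, 0, 0, 0, 0, 1],
  ],
)

```text
time_s: 9.9
ee_pos: [0.6186, -0.0163, 0.1939]
eef_rot: [-2.882, -0.44, -0.785]
force: [0.0, -0.1, 0.4]
grip_width: 0.0903
grip_force: 0.0
```

```bash
python3 - <<'E'
from g import *
w=cv2.cvtColor(ctrl.camera("wrist"),4);s=cv2.cvtColor(ctrl.camera("side"),4)
cv2.imwrite("pics/mos5.png",np.hstack([crop(w,205,130,80,120,5),crop(s,180,100,80,120,5)]))
print(ctrl.get_obs()["grip_width"])
E
```

```text
0.09344878559754441
```

View pics/mos5.png

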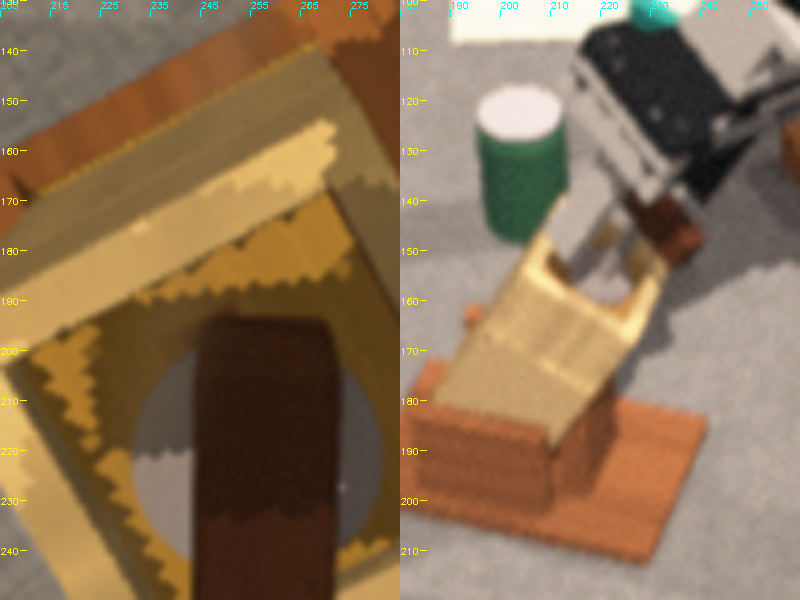

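The puller stays seated, turned about 30° in the slot, with the collar on the face. I'll rotate the open hand back by half a turn and regrip.

Emit:
jog_arm(
  motion=[
    [0, 0, 0, 0, 0, -0.1496, 1],
    [0, 0, 0, 0, 0, -0.1496, 1],
    [0, 0, 0, 0, 0, -0.1496, 1],
    [0, 0, 0, 0, 0, -0.1496, 1],
    [0, 0, 0, 0, 0, -0.1496, 1],
  ],
)

```text
time_s: 10.5
ee_pos: [0.6186, -0.0162, 0.194]
eef_rot: [3.003, -0.489, 0.063]
force: [0.2, -0.9, 0.3]
grip_width: 0.0939
grip_force: 0.0
```

Emit:
jog_arm(
  motion=[
    [0, 0, 0, 0, 0, -0.1496, 1],
    [0, 0, 0, 0, 0, -0.1496, 1],
    [0, 0, 0, 0, 0, -0.1496, 1],
    [0, 0, 0, 0, 0, -0.1496, 1],
    [0, 0, 0, 0, 0, -0.1496, 1],
  ],
)

```text
time_s: 11.0
ee_pos: [0.6186, -0.0163, 0.194]
eef_rot: [2.704, -0.264, 0.835]
force: [0.7, 0.4, 0.4]
grip_width: 0.0941
grip_force: 0.0
```

Emit:
jog_arm(
  motion=[
    [0, 0, 0, 0, 0, -0.1496, 1],
    [0, 0, 0, 0, 0, -0.1496, 1],
    [0, 0, 0, 0, 0, -0.1496, 1],
    [0, 0, 0, 0, 0, -0.1496, 1],
    [0, 0, 0, 0, 0, -0.1496, 1],
  ],
)

```text
time_s: 11.5
ee_pos: [0.6186, -0.0162, 0.194]
eef_rot: [2.642, 0.087, 1.502]
force: [0.5, 0.2, -0.2]
grip_width: 0.0938
grip_force: 0.0
```

Emit:
jog_arm(
  motion=[
    [0, 0, 0, 0, 0, -0.1496, 1],
    [0, 0, 0, 0, 0, -0.1496, 1],
    [0, 0, 0, 0, 0, -0.1496, 1],
    [0, 0, 0, 0, 0, -0.1496, 1],
    [0, 0, 0, 0, 0, -0.1496, 1],
  ],
)

```text
time_s: 12.0
ee_pos: [0.6186, -0.0162, 0.194]
eef_rot: [2.821, 0.399, 2.206]
force: [-0.3, -0.4, 0.8]
grip_width: 0.0941
grip_force: 0.0
```

Emit:
jog_arm(
  motion=[
    [0, 0, 0, 0, 0, -0.1496, 1],
    [0, 0, 0, 0, 0, 0, 1],
  ],
)

```text
time_s: 12.2
ee_pos: [0.6186, -0.0162, 0.194]
eef_rot: [2.883, 0.441, 2.36]
force: [0.0, 0.9, -0.5]
grip_width: 0.0938
grip_force: 0.0
```

```bash
python3 -c "
from g import *
o=ctrl.get_obs();print(o['ee_pos'],o['eef_rot'],o['qpos'],o['force'])
go(np.array([.6186,-.0163,.1939]),Ro.from_euler('xyz',[-2.882,-.44,-.785])*Ro.from_euler('z',np.pi))"
```

```text
[ 0.6186 -0.0162  0.194 ] [2.8831 0.4406 2.3597] [-0.0475  0.213   1.7408 -0.1359  0.6926 -0.8119] [ 0.0226  0.9    -0.4821]
turn [ 0.0002 -0.0001  0.0029] shift after turn [-0.     -0.0001  0.0001] before [-0.     -0.0001  0.0001]
```

Now close; the fingers travel 80 mm, about 1.1 s.

Emit:
jog_arm(
  motion=[
    [0, 0, 0, 0, 0, 0, -1],
    [0, 0, 0, 0, 0, 0, -1],
    [0, 0, 0, 0, 0, 0, -1],
    [0, 0, 0, 0, 0, 0, -1],
    [0, 0, 0, 0, 0, 0, -1],
  ],
  squeeze=45,
)

```text
time_s: 12.7
ee_pos: [0.6186, -0.0162, 0.1939]
eef_rot: [2.882, 0.44, 2.356]
force: [0.1, 0.4, 0.1]
grip_width: 0.0576
grip_force: 0.0
```

Emit:
jog_arm(
  motion=[
    [0, 0, 0, 0, 0, 0, -1],
    [0, 0, 0, 0, 0, 0, -1],
    [0, 0, 0, 0, 0, 0, -1],
    [0, 0, 0, 0, 0, 0, -1],
    [0, 0, 0, 0, 0, 0, -1],
  ],
)

```text
time_s: 13.2
ee_pos: [0.6186, -0.0162, 0.1939]
eef_rot: [2.882, 0.44, 2.357]
force: [-0.0, 0.2, 0.0]
grip_width: 0.0175
grip_force: 0.3
```

Emit:
jog_arm(
  motion=[
    [0, 0, 0, 0, 0, 0, -1],
    [0, 0, 0, 0, 0, 0, -1],
    [0, 0, 0, 0, 0, 0, -1],
  ],
)

```text
time_s: 13.5
ee_pos: [0.6185, -0.0163, 0.1937]
eef_rot: [2.882, 0.44, 2.357]
force: [1.0, 0.1, -1.2]
grip_width: 0.0138
grip_force: 45.0
```

Emit:
jog_arm(
  motion=[
    [0, 0, 0, 0, 0, 0.12, -1],
    [0, 0, 0, 0, 0, 0.12, -1],
    [0, 0, 0, 0, 0, 0.12, -1],
    [0, 0, 0, 0, 0, 0.12, -1],
    [0, 0, 0, 0, 0, 0.12, -1],
  ],
)

```text
time_s: 14.0
ee_pos: [0.6176, -0.0166, 0.1932]
eef_rot: [2.685, 0.22, 1.759]
force: [-10.3, -3.2, 3.4]
grip_width: 0.0138
grip_force: 45.0
```

Emit:
jog_arm(
  motion=[
    [0, 0, 0, 0, 0, 0.1, -1],
    [0, 0, 0, 0, 0, 0.1, -1],
    [0, 0, 0, 0, 0, 0.1, -1],
    [0, 0, 0, 0, 0, 0, -1],
  ],
)

```text
time_s: 14.4
ee_pos: [0.6174, -0.0168, 0.1932]
eef_rot: [2.645, 0.082, 1.491]
force: [-10.7, -4.1, 3.7]
grip_width: 0.014
grip_force: 45.0
```

```bash
python3 -c "
from g import *
o=ctrl.get_obs();print(o['ee_pos'],o['eef_rot'],o['qpos'],o['force'],o['moment'])
x,y,z,M=F(2.9155,[.636,-.0223,.16]);R=Ro.from_euler('xyz',o['eef_rot']).as_matrix();print('angle from case x',np.degrees(np.arctan2(R[:,0]@y,R[:,0]@x)),R[:,2]@z)"
```

```text
[ 0.6174 -0.0168  0.1932] [2.6446 0.0822 1.4907] [-0.0481  0.2126  1.7421 -0.1367  0.6954  0.0942] [-10.6617  -4.1042   3.7238] [-0.7421  2.1738 -0.5266]
angle from case x -80.40970049822947 -0.9999934243397278
```

Emit:
jog_arm(
  motion=[
    [0, -0.0008, 0, 0, 0, 0.06, -1],
    [0, 0, 0, 0, 0, 0.06, -1],
    [0, 0, 0, 0, 0, 0, -1],
    [0, 0, 0, 0, 0, 0, -1],
  ],
)

```text
time_s: 14.8
ee_pos: [0.6169, -0.0168, 0.193]
eef_rot: [2.638, 0.026, 1.388]
force: [-10.1, -3.0, 3.4]
grip_width: 0.0137
grip_force: 45.0
```

```bash
python3 -c "
from g import *
o=ctrl.get_obs();print(o['ee_pos'],o['eef_rot'],o['qpos'],o['force'],o['moment'])
x,y,z,M=F(2.9155,[.636,-.0223,.16]);R=Ro.from_euler('xyz',o['eef_rot']).as_matrix();print('angle from case x',np.degrees(np.arctan2(R[:,0]@y,R[:,0]@x)),R[:,2]@z)
w=cv2.cvtColor(ctrl.camera('wrist'),4)
cv2.imwrite('pics/w6.png',crop(w,175,110,160,120,5))"
```

```text
[ 0.6169 -0.0168  0.193 ] [2.6384 0.0261 1.3883] [-0.0482  0.2116  1.7441 -0.1369  0.6937  0.211 ] [-10.1422  -3.024    3.4063] [-0.7909  2.0087 -0.5898]
angle from case x -87.09223282925771 -0.9999954230457468
```

View pics/w6.png

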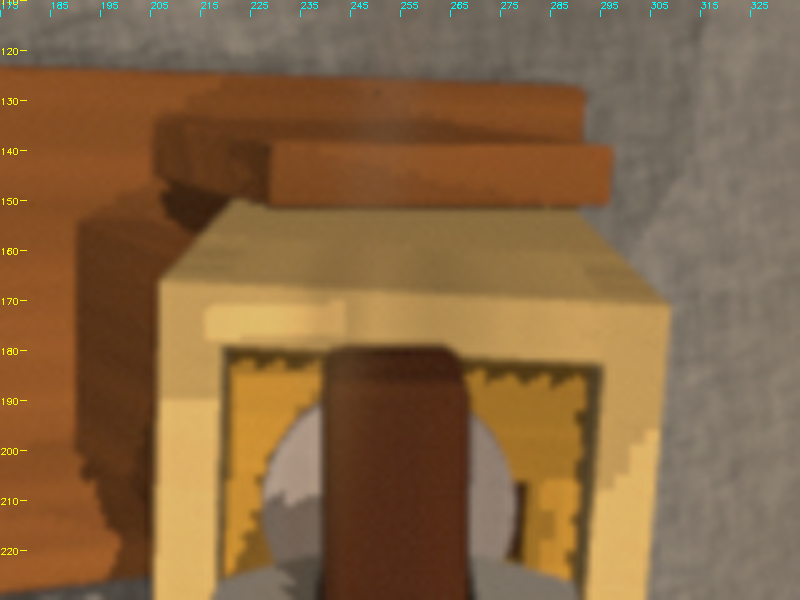

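The handle is square to the slot and the collar is on the face, so it is turned about 87°. Drawing along the axis.

Emit:
jog_arm(
  motion=[
    [0, -0.0008, -0.002, 0, 0, 0, -1],
    [0, 0, -0.004, 0, 0, 0, -1],
    [0, 0, -0.006, 0, 0, 0, -1],
    [0, 0, -0.006, 0, 0, 0, -1],
  ],
)

```text
time_s: 15.25
ee_pos: [0.6081, -0.0145, 0.2083]
eef_rot: [2.638, 0.026, 1.389]
force: [0.6, -4.9, -6.2]
grip_width: 0.0136
grip_force: 45.0
```

Emit:
jog_arm(
  motion=[
    [0, 0, -0.008, 0, 0, 0, -1],
    [0, 0, -0.008, 0, 0, 0, -1],
    [0, 0, -0.008, 0, 0, 0, -1],
  ],
)

```text
time_s: 15.55
ee_pos: [0.597, -0.0112, 0.2306]
eef_rot: [2.635, 0.025, 1.389]
force: [-0.3, -0.9, -4.0]
grip_width: 0.0138
grip_force: 45.0
```

Emit:
jog_arm(
  motion=[
    [0, 0, -0.004, 0, 0, 0, -1],
    [0, 0, -0.003, 0, 0, 0, -1],
    [0, 0, -0.003, 0, 0, 0, -1],
    [0, 0, -0.003, 0, 0, 0, -1],
    [0, 0, -0.003, 0, 0, 0, -1],
  ],
)

```text
time_s: 16.05
ee_pos: [0.5897, -0.0097, 0.2439]
eef_rot: [2.636, 0.025, 1.389]
force: [-0.1, 0.2, -3.4]
grip_width: 0.0135
grip_force: 45.0
```

```bash
python3 -c "
from g import *
o=ctrl.get_obs();print(o['ee_pos'],o['eef_rot'],o['force'])
cv2.imwrite('pics/s7.png',np.hstack([crop(cv2.cvtColor(ctrl.camera('wrist'),4),205,110,80,120,5),crop(cv2.cvtColor(ctrl.camera('side'),4),180,100,80,120,5)]))"
```

```text
[ 0.5897 -0.0097  0.2439] [2.6359 0.0249 1.389 ] [-0.0516  0.16   -3.3535]
```

View pics/s7.png

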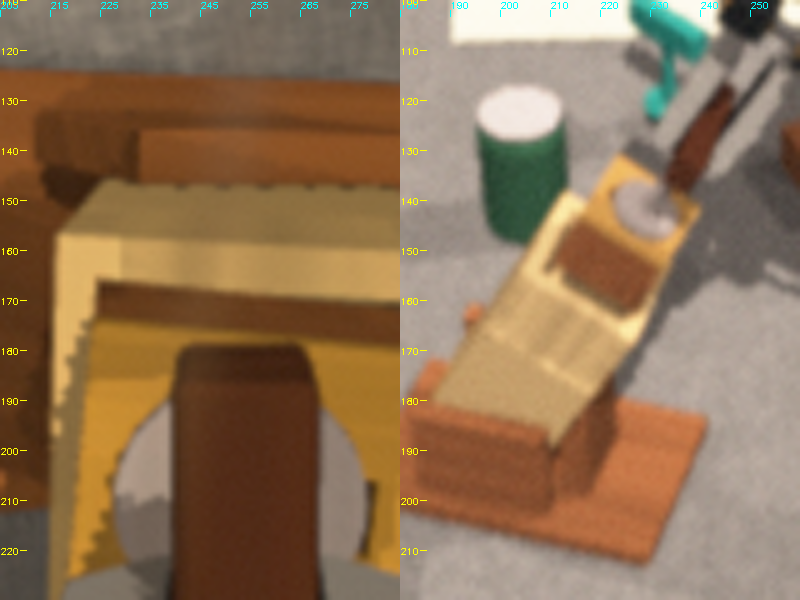

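Drawn 58 mm, and the plug hangs on the puller with the force down to its weight alone. I'll keep going along the axis before turning away.

Emit:
jog_arm(
  motion=[
    [0, 0, -0.008, 0, 0, 0, -1],
    [0, 0, -0.015, 0, 0, 0, -1],
    [0, 0, -0.02, 0, 0, 0, -1],
    [0, 0, -0.02, 0, 0, 0, -1],
    [0, 0, 0, 0, 0, 0, -1],
  ],
)

```text
time_s: 16.65
ee_pos: [0.5599, -0.0026, 0.3027]
eef_rot: [2.631, 0.024, 1.389]
force: [0.8, 0.6, -4.0]
grip_width: 0.0136
grip_force: 45.0
```

```bash
python3 -c "
from g import *
o=ctrl.get_obs();print(o['ee_pos'],o['qpos'],o['force'])
R0=Ro.from_euler('xyz',o['eef_rot']);R=R0.as_matrix()
zt=np.array([0,0,-1.]);xt=R[:,0]-R[2,0]*np.array([0,0,1]);xt/=np.linalg.norm(xt);RT=np.c_[xt,np.cross(zt,xt),zt];print('yaw',np.arctan2(xt[1],xt[0]))
for P in ([.511,.255,.2],[.511,.255,.1075-.0188]): go(np.array(P),RT)"
```

```text
[ 0.5599 -0.0026  0.3027] [-0.0225 -0.0152  1.7346 -0.1235  0.923   0.2023] [ 0.7789  0.5703 -3.9733]
yaw 1.3891130619132108
turn [0.5111 0.0235 0.0061] shift after turn [ 0.2445 -0.0947  0.1027] before [ 0.2469 -0.1299  0.0381]
turn [0.5111 0.0235 0.0061] shift after turn [ 0.2445 -0.0947  0.214 ] before [ 0.2496 -0.1843  0.1351]
```

Emit:
jog_arm(
  motion=[
    [0, 0, 0, 0.102, 0.005, 0.001, -1],
    [0, 0, 0, 0.102, 0.005, 0.001, -1],
    [0, 0, 0, 0.102, 0.005, 0.001, -1],
    [0, 0, 0, 0.102, 0.005, 0.001, -1],
    [0, 0, 0, 0.102, 0.004, 0.001, -1],
  ],
)

```text
time_s: 17.15
ee_pos: [0.5602, -0.003, 0.2989]
eef_rot: [-3.134, 0.0, 1.39]
force: [0.9, 0.2, -2.9]
grip_width: 0.0137
grip_force: 45.0
```

Emit:
jog_arm(
  motion=[
    [0.02, -0.008, 0.006, 0, 0, 0, -1],
    [0.03, -0.012, 0.013, 0, 0, 0, -1],
    [0.03, -0.012, 0.013, 0, 0, 0, -1],
    [0.03, -0.012, 0.013, 0, 0, 0, -1],
    [0.03, -0.012, 0.013, 0, 0, 0, -1],
  ],
)

```text
time_s: 17.65
ee_pos: [0.5296, 0.146, 0.2402]
eef_rot: [-3.138, 0.001, 1.39]
force: [1.3, 0.2, -3.6]
grip_width: 0.0137
grip_force: 45.0
```

Emit:
jog_arm(
  motion=[
    [0.03, -0.012, 0.013, 0, 0, 0, -1],
    [0.03, -0.012, 0.013, 0, 0, 0, -1],
    [0.03, -0.01, 0.013, 0, 0, 0, -1],
    [0.015, -0.005, 0.006, 0, 0, 0, -1],
    [0, 0, 0, 0, 0, 0, -1],
  ],
)

```text
time_s: 18.15
ee_pos: [0.5096, 0.2565, 0.1949]
eef_rot: [-3.136, 0.002, 1.392]
force: [-0.1, 0.7, -3.4]
grip_width: 0.0137
grip_force: 45.0
```

```bash
python3 -c "
from g import *
o=ctrl.get_obs();print(o['ee_pos'],o['eef_rot'],o['force'])
R0=Ro.from_euler('xyz',o['eef_rot']);P=o['ee_pos']+R0.apply([0,0,-.0188])
t=cv2.cvtColor(ctrl.camera('top'),4);s=cv2.cvtColor(ctrl.camera('side'),4)
print(proj(cam('side'),[P,P-[0,0,.0615],P-[0,0,.1015],[.511,.255,.006]]))
cv2.imwrite('pics/p8.png',np.hstack([crop(s,205,180,100,120,4),crop(t,145,150,100,120,4)]))"
```

```text
[0.5096 0.2565 0.1949] [-3.1361  0.0015  1.3924] [-0.1297  0.657  -3.3856]
[[266.3314 227.7097]
 [265.3349 246.231 ]
 [264.7364 257.3524]
 [262.7706 283.2905]]
```

View pics/p8.png

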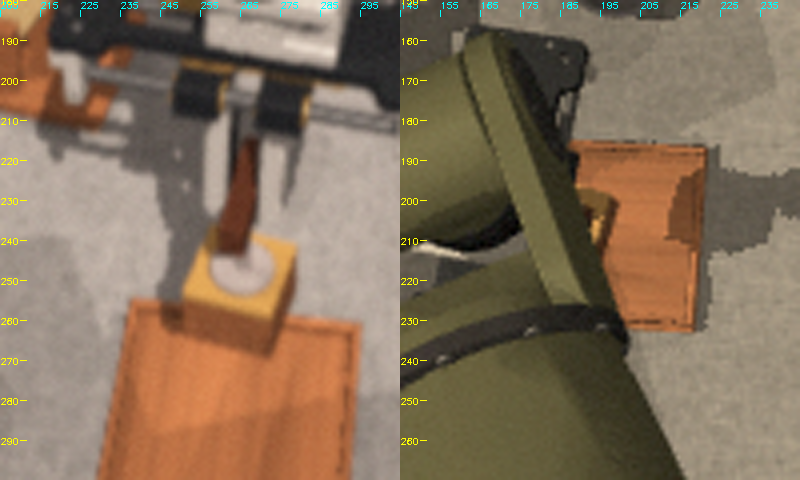

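The plug hangs upright over the tray, handle crossed with the slot. Lowering gently.

Emit:
jog_arm(
  motion=[
    [0, 0, 0.02, 0, 0, 0, -1],
    [0, 0, 0.025, 0, 0, 0, -1],
    [0, 0, 0.025, 0, 0, 0, -1],
    [0, 0, 0.018, 0, 0, 0, -1],
    [0, 0, 0.006, 0, 0, 0, -1],
  ],
)

```text
time_s: 18.75
ee_pos: [0.5097, 0.2537, 0.101]
eef_rot: [-3.136, 0.002, 1.389]
force: [-0.1, 0.3, -3.9]
grip_width: 0.0136
grip_force: 45.0
```

Emit:
jog_arm(
  motion=[
    [0, 0, 0.003, 0, 0, 0, -1],
    [0, 0, 0.002, 0, 0, 0, -1],
    [0, 0, 0.002, 0, 0, 0, -1],
  ],
)

```text
time_s: 19.05
ee_pos: [0.5103, 0.2552, 0.0961]
eef_rot: [-3.139, -0.0, 1.39]
force: [-0.1, -0.6, -3.9]
grip_width: 0.0137
grip_force: 45.0
```

Emit:
jog_arm(
  motion=[
    [0, 0, 0.002, 0, 0, 0, -1],
    [0, 0, 0.002, 0, 0, 0, -1],
    [0, 0, 0.001, 0, 0, 0, -1],
  ],
)

```text
time_s: 19.35
ee_pos: [0.5098, 0.2553, 0.0903]
eef_rot: [-3.138, 0.0, 1.39]
force: [0.1, -1.3, -0.7]
grip_width: 0.0132
grip_force: 45.0
```

Emit:
jog_arm(
  motion=[
    [0, 0, 0.001, 0, 0, 0, -1],
    [0, 0, 0, 0, 0, 0, -1],
  ],
)

```text
time_s: 19.55
ee_pos: [0.5099, 0.2554, 0.0901]
eef_rot: [-3.138, 0.0, 1.39]
force: [-2.1, -0.7, 5.5]
grip_width: 0.0135
grip_force: 45.0
```

Emit:
jog_arm(
  motion=[
    [0, 0, 0, 0, 0, 0, 0],
    [0, 0, 0, 0, 0, 0, 0],
    [0, 0, 0, 0, 0, 0, 0],
    [0, 0, 0, 0, 0, 0, 0],
    [0, 0, 0, 0, 0, 0, 0],
  ],
)

```text
time_s: 20.05
ee_pos: [0.5097, 0.2552, 0.0891]
eef_rot: [-3.137, 0.001, 1.39]
force: [0.0, 0.6, -0.5]
grip_width: 0.0465
grip_force: 0.0
```

Emit:
jog_arm(
  motion=[
    [0, 0, -0.01, 0, 0, 0, 0],
    [0, 0, -0.02, 0, 0, 0, 0],
    [0, 0, -0.04, 0, 0, 0, 0],
    [0, 0, -0.04, 0, 0, 0, 0],
    [-0.04, 0, -0.02, 0, 0, 0, 0],
  ],
)

```text
time_s: 20.55
ee_pos: [0.5038, 0.2179, 0.2232]
eef_rot: [-3.141, -0.002, 1.393]
force: [1.4, -0.1, 0.5]
grip_width: 0.0466
grip_force: 0.0
```

Emit:
jog_arm(
  motion=[
    [-0.04, 0, 0, 0, 0, 0, 0],
    [-0.04, 0, 0, 0, 0, 0, 0],
    [0, 0, 0, 0, 0, 0, 0],
    [0, 0, 0, 0, 0, 0, 0],
  ],
)

```text
time_s: 20.95
ee_pos: [0.4888, 0.1368, 0.2201]
eef_rot: [-3.138, 0.0, 1.389]
force: [-0.4, -0.2, 1.0]
grip_width: 0.047
grip_force: 0.0
```

```bash
python3 -c "
from g import *
o=ctrl.get_obs();print(o['ee_pos'],o['force'],o['time_s'])
t=cv2.cvtColor(ctrl.camera('top'),4);s=cv2.cvtColor(ctrl.camera('side'),4)
cv2.imwrite('pics/p9.png',np.hstack([crop(s,215,220,100,120,4),crop(t,145,150,100,120,4)]))"
```

```text
[0.4888 0.1368 0.2201] [-0.4201 -0.2334  1.0314] 20.95
```

View pics/p9.png

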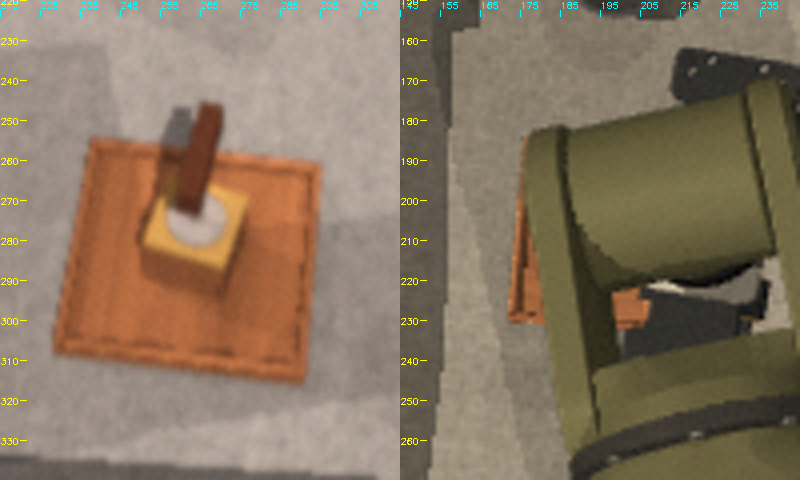

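The plug stands upright near the tray's centre (about (263,280) in the side view) with the puller still screwed in, and the arm is clear.

```bash
python3 -c "
from station import ctrl
print(ctrl.hand_in())"
```

```text
the job is handed in; nothing more can be done
None
```

I handed the job in at about 21 s: in the last picture the plug stands upright near the tray's centre with the puller still screwed in and the arm clear; the hand-in returned no verdict.

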